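# Pack the mould clamps into the potter's caddy

### The arm

A 7-joint arm with a two-finger parallel gripper is mounted at the origin on the work surface. World frame = base frame: x ahead of the robot, y to its left, z up, the work surface at z = 0. Lengths are in mm, angles in rad, forces in N, time in s.
With the tool pointing down it reaches from about 425 to 975 mm from the base axis. Payload 16.7 kg.
Tool frame: the origin (TCP) lies between the finger pads; the fingertips stand 8 mm ahead of it and the grasp point (between the pads) lies 11 mm behind it; z points along the fingers, y is the line along which they close (so a half turn about z gives the same grasp; the last joint's range is limited). The gripper opens to 85 mm and grips with 20 to 120 N. Pads are 22 mm wide; open, the fingers measure 114 mm over their backs; the gripper's body (76 mm by 85 mm) begins 54 mm behind the grasp point. The pads swing forward as they close: fully open they stand 13 mm farther back than shut.
Start: joints at [1.131, 0.426, 0.074, 1.606, -0.034, 1.111, -0.067], TCP at [192.858, -646.823, 207.102] pointing down, gripper open.
Joint ranges: [-2.85, 2.85], [-0.5, 2.14], [-1.23, 1.37], [0.21, 2.46], [-1.02, 4.16], [0.16, 2.05], [-2.73, 2.73]. Speed limits (rad/s): [1.89, 1.89, 2.39, 2.39, 3.01, 3.01, 3.01].

### API

Orientations are given as a rotation vector (axis times angle).
In Python, from plant import robot gives the robot as it stands.
- The arm moves only by the tool play_rows, never from a script. Its argument "motion" is a list of rows, each a list of 5 numbers: the opening, from -1 (shut) to 1 (fully open), then the shift along the tool's x, y, z each as a share of 20 mm, from -1 to 1, then the turn about the tool's z as a share of 4 degrees, from -1 to 1. In form: [[jaw, tx, ty, tz, twist], ...]. A call has 1 to 8 rows; each row shifts and turns the commanded pose from where the row before left it, along the tool's axes as they then stand; what a row does not reach is not made up. A row lasts 1/10 s, in which the tool goes at most 50 mm and 8.59 degrees, less where a joint would pass 70% of its speed; a pose out of reach is approached as far as the arm can. A call with a number of a shift or a turn outside -1 to 1 is refused whole. A call with a gripper value outside its range is refused whole. The fingers move at their own pace and stop on an object; "grip_force" is the grip in N (left out, the last holds). Time passes only in rows, so rows that do not move let the fingers close. It gives the time, the measured TCP pose, the force, the opening and the grip force at its end, in the units of the state.
- robot.get_state(): the state, without advancing time (a new reading comes with each control period).
- robot.snapshot(name): name is "side" or "top" or "wrist"; returns a dict with "image" (384x512x3 uint8, red, green, blue), "fx", "fy", "cx", "cy" (pixels), "rvec" (rotation vector, rad) and "tvec" (3), from world to camera coordinates, as OpenCV has them; the wrist camera has in their place "hand_eye" (4x4, takes a point from camera to tool coordinates, whose origin is the TCP and whose axes are the flange's). Camera axes: x right, y down, z forward; pixel columns grow to the right and rows downward; lengths in mm; the calibration is good to about 2 mm. A picture is of the moment at which its call begins: read the wrist's pose just before it. There is no depth.
- robot.job_done(): hands the job in; it is judged then, once.
The state is a dict: "time_s": time; "joint_pos": joint angles; "joint_velocities": joint speeds; "tau": joint torques, N m; "position": TCP position; "orientation": TCP orientation; "force": force on the tool from outside, world axes, zero at the start; "ft_torque": the same for the moment, N m; "width": finger opening in mm; "grasp_force": force on a finger pad.
Only numpy, scipy, OpenCV 4.12 (cv2) and the standard library are available. Lean on these libraries where they do the work, as an engineer would, in place of code of your own. Each camera call takes 0.05 s, during which the arm holds its last target. There are 200 camera calls.

### The job

Tidy up the mould clamps: take each of the four clamps that are ratcheted shut and lay it flat on the floor of the caddy tray that has the colour of its handles, without dropping it in from above. The two clamps with open jaws are still wanted for the next mould: leave them lying where they are.

Things in the scene. Friction and masses are not known exactly. Their poses are not given: they have to be found in the camera images.
- blue_shut: Clamp with blue handles, ratcheted SHUT: black jaw tips touching, handles parallel. Rigid, flat, 104 x 37 mm, 65-120 g. Origin: centre of underside, below the hinge block; x to the jaw tips (+50; handle ends -54), z up. Steel hinge block, 30 (x) x 22 (y) x 18 mm high, is centred on the origin: grip it across y. Jaws 14, handles 15 mm high.
- red_shut: Clamp with red handles, ratcheted SHUT: black jaw tips touching, handles parallel. Rigid, flat, 104 x 37 mm, 65-120 g. Origin: centre of underside, below the hinge block; x to the jaw tips (+50; handle ends -54), z up. Steel hinge block, 30 (x) x 22 (y) x 18 mm high, is centred on the origin: grip it across y. Jaws 14, handles 15 mm high.
- yellow_shut: Clamp with yellow handles, ratcheted SHUT: black jaw tips touching, handles parallel. Rigid, flat, 104 x 37 mm, 65-120 g. Origin: centre of underside, below the hinge block; x to the jaw tips (+50; handle ends -54), z up. Steel hinge block, 30 (x) x 22 (y) x 18 mm high, is centred on the origin: grip it across y. Jaws 14, handles 15 mm high.
- green_shut: Clamp with green handles, ratcheted SHUT: black jaw tips touching, handles parallel. Rigid, flat, 104 x 37 mm, 65-120 g. Origin: centre of underside, below the hinge block; x to the jaw tips (+50; handle ends -54), z up. Steel hinge block, 30 (x) x 22 (y) x 18 mm high, is centred on the origin: grip it across y. Jaws 14, handles 15 mm high.
- blue_open: Clamp with blue handles, OPEN: jaws spread in a V, 35 mm between the black tips, handles splayed. Rigid, flat, 95 x 73 mm, 65-120 g. Origin: centre of underside, below the hinge block; x to the jaw tips (+47; handle ends -48), z up. Steel hinge block, 30 (x) x 22 (y) x 18 mm high, is centred on the origin: grip it across y. Jaws 14, handles 15 mm high. Does not belong in the caddy.
- red_open: Clamp with red handles, OPEN: jaws spread in a V, 35 mm between the black tips, handles splayed. Rigid, flat, 95 x 73 mm, 65-120 g. Origin: centre of underside, below the hinge block; x to the jaw tips (+47; handle ends -48), z up. Steel hinge block, 30 (x) x 22 (y) x 18 mm high, is centred on the origin: grip it across y. Jaws 14, handles 15 mm high. Does not belong in the caddy.
- tray_blue: Open blue tray, 136 (x) x 98 (y) x 15 mm high, walls 3 mm, inside 130 x 92; one of four fixed two by two in the fixed grey caddy. Origin: centre of underside, 5 mm above the table; its floor is 3 mm above that. A clamp fits flat only with its length along the tray's x (either way round). Caddy end bars across x outside the trays rise 50 mm above the table, side walls 20.
- tray_red: Open red tray, 136 (x) x 98 (y) x 15 mm high, walls 3 mm, inside 130 x 92; one of four fixed two by two in the fixed grey caddy. Origin: centre of underside, 5 mm above the table; its floor is 3 mm above that. A clamp fits flat only with its length along the tray's x (either way round). Caddy end bars across x outside the trays rise 50 mm above the table, side walls 20.
- tray_yellow: Open yellow tray, 136 (x) x 98 (y) x 15 mm high, walls 3 mm, inside 130 x 92; one of four fixed two by two in the fixed grey caddy. Origin: centre of underside, 5 mm above the table; its floor is 3 mm above that. A clamp fits flat only with its length along the tray's x (either way round). Caddy end bars across x outside the trays rise 50 mm above the table, side walls 20.
- tray_green: Open green tray, 136 (x) x 98 (y) x 15 mm high, walls 3 mm, inside 130 x 92; one of four fixed two by two in the fixed grey caddy. Origin: centre of underside, 5 mm above the table; its floor is 3 mm above that. A clamp fits flat only with its length along the tray's x (either way round). Caddy end bars across x outside the trays rise 50 mm above the table, side walls 20.
Mind the look-alikes: they are no part of the job. What is shaped like the red_shut but orange or purple is not meant.

How it is judged:
By the outcome, as a careful person would: the job done as asked, in the order asked, and still so for the second after the job is handed in, with the robot touching nothing.
It also fails if it takes over 96 s, if anything falls off the work surface, if the arm or the gripper's body presses on something with over 40 N, if the wrist force passes 120 N, or if a joint passes its speed limit or range.

## Working session

There is one attempt and no reset: what is moved stays moved. The work goes in short steps, Python scripts to look and compute and a tool call to move; the robot and the scene stay as the last step left them, time stands still between calls to the robot, and variables do not carry over. Pictures are saved under pics/ and viewed, at most 14 in all, crops included, and the job is handed in when it is done.

Besides the shell and the picture viewer there is one more tool, called after "Request:" by a JSON object that holds its "api" and its "payload". play_rows: Moves the arm, as the interface text tells. Its arguments: {"type":"object","properties":{"motion":{"type":"array","items":{"type":"array","items":{"type":"number"}}},"grip_force":{"type":"number"}},"required":["motion"]}

```bash
ls; mkdir -p pics; python3 - <<'E'
from plant import robot
import cv2,pickle
s=robot.get_state();print({k:s[k] for k in('time_s','position','orientation','width','force')})
d={n:robot.snapshot(n) for n in('top','side')}
pickle.dump(d,open('s0.pkl','wb'))
for n in d:
    cv2.imwrite(f'pics/{n}0.png',d[n]['image'][:,:,::-1]); print(n,{k:v for k,v in d[n].items() if k!='image'})
E
```

```text
pics
{'time_s': 0.0, 'position': array([ 192.71530166, -646.43401543,  206.40509616]), 'orientation': array([-3.10740812e+00, -4.53343620e-01,  4.63536368e-04]), 'width': 85.26321589746863, 'force': array([-1.31007345,  0.07083427,  0.02222357])}
top {'fx': 436.4528972384767, 'fy': 436.4528972384767, 'cx': 256.50490274230833, 'cy': 197.50939640147877, 'rvec': array([ 2.17637121, -2.0457525 ,  0.20949351]), 'tvec': array([  62.3054047 ,  473.42016866, 1130.32716309])}
side {'fx': 374.27645259461, 'fy': 374.27645259461, 'cx': 259.7512678450527, 'cy': 190.800727139326, 'rvec': array([ 0.80290014, -2.68345118,  0.96797623]), 'tvec': array([434.52695504, 163.19667964, 980.79004858])}
```

View pics/top0.png

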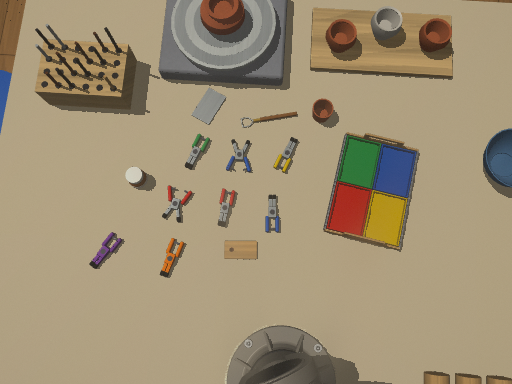

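View pics/side0.png

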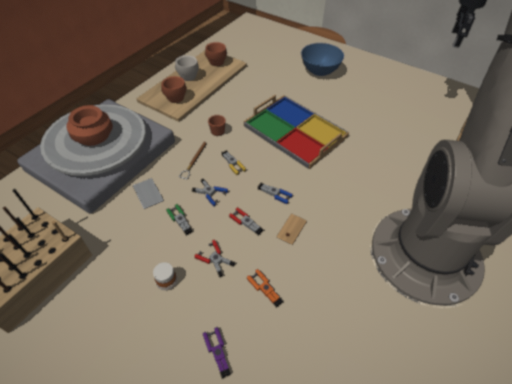

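The top view shows the shut clamps: green (198,151), yellow (287,154), red (226,206) and blue (272,212). The open ones are blue (239,157) and red (176,204). The trays are green (360,163), blue (396,172), red (349,209) and yellow (386,217). The side view agrees. Next I triangulate.

```bash
cat > h.py <<'E'
import numpy as np,cv2,pickle
from scipy.spatial.transform import Rotation as R
def cam(s,st=None):
    K=np.array([[s['fx'],0,s['cx']],[0,s['fy'],s['cy']],[0,0,1]])
    if 'hand_eye' in s:
        T=np.eye(4);T[:3,:3]=R.from_rotvec(st['orientation']).as_matrix();T[:3,3]=st['position']
        M=np.linalg.inv(T@np.array(s['hand_eye']))
    else:
        M=np.eye(4);M[:3,:3]=R.from_rotvec(s['rvec']).as_matrix();M[:3,3]=s['tvec']
    return K,M
def ray(s,px,st=None):
    K,M=cam(s,st);d=M[:3,:3].T@np.linalg.inv(K)@np.array([px[0],px[1],1.]);return -M[:3,:3].T@M[:3,3],d/np.linalg.norm(d)
def onz(s,px,z,st=None):
    o,d=ray(s,px,st);return o+d*(z-o[2])/d[2]
def tri(rays):
    A=sum(np.eye(3)-np.outer(d,d) for o,d in rays);b=sum((np.eye(3)-np.outer(d,d))@o for o,d in rays)
    p=np.linalg.solve(A,b);return p,max(np.linalg.norm(np.cross(p-o,d)) for o,d in rays)
H={'red':(0,7),'yellow':(20,32),'green':(45,85),'blue':(100,125)}
def blobs(img,c,amin,smin=140,vmin=60):
    h=cv2.cvtColor(img,cv2.COLOR_RGB2HSV);a,b=H[c]
    m=cv2.inRange(h,(a,smin,vmin),(b,255,255))
    if c=='red': m|=cv2.inRange(h,(174,smin,vmin),(180,255,255))
    n,l,s,ct=cv2.connectedComponentsWithStats(m)
    return [(s[i,4],ct[i],l==i) for i in range(1,n) if s[i,4]>=amin]
E
python3 - <<'E'
from h import *
d=pickle.load(open('s0.pkl','rb'))
for c in H:
    for n in d:
        print(c,n,[(int(a),ct.round(1).tolist(),onz(d[n],ct,10).round()[:2].tolist()) for a,ct,_ in blobs(d[n]['image'],c,9)])
E
```

```text
red top [(1740, [348.6, 208.3], [462.0, -165.0]), (52, [169.4, 193.1], [474.0, 336.0]), (42, [222.0, 195.3], [477.0, 189.0]), (51, [185.7, 197.3], [465.0, 289.0]), (44, [231.6, 197.0], [474.0, 161.0])]
red side [(815, [301.2, 144.8], [465.0, -166.0]), (34, [240.5, 211.5], [476.0, 164.0]), (47, [235.0, 218.2], [476.0, 191.0]), (46, [216.2, 246.8], [464.0, 292.0]), (57, [201.9, 258.2], [474.0, 338.0])]
yellow top [(12, [256.1, 119.6], [706.0, 107.0]), (52, [277.5, 160.5], [587.0, 39.0]), (53, [286.0, 164.6], [577.0, 14.0]), (1781, [384.9, 217.4], [442.0, -266.0])]
yellow side [(668, [320.1, 129.2], [449.0, -269.0]), (28, [240.5, 165.2], [577.0, 18.0]), (30, [233.6, 168.9], [586.0, 43.0])]
green top [(40, [343.0, 155.5], [614.0, -146.0]), (1330, [359.4, 162.7], [595.0, -193.0])]
green side [(597, [270.9, 124.9], [599.0, -195.0])]
blue top [(365, [3.3, 91.8], [747.0, 853.0]), (1379, [393.3, 170.8], [577.0, -289.0]), (11, [231.6, 158.4], [586.0, 169.0]), (40, [246.6, 163.4], [573.0, 126.0]), (11, [266.5, 218.4], [420.0, 61.0])]
blue side [(626, [289.4, 111.6], [583.0, -292.0]), (25, [220.6, 189.2], [571.0, 129.0]), (26, [285.0, 192.8], [407.0, 36.0]), (28, [210.5, 199.7], [571.0, 177.0]), (31, [280.7, 198.8], [406.0, 63.0])]
```

```bash
cat >> h.py <<'E'
def pose(st):
    M=R.from_rotvec(st['orientation']).as_matrix();return np.array(st['position']),M,np.degrees(np.arctan2(M[1,0],M[0,0]))
def go(st,xyz,yaw=None):
    """turn (deg about world z, mod 180) first, then shift in turned tool axes (mm)"""
    p,M,y=pose(st);t=0
    if yaw is not None: t=(yaw-y+90)%180-90
    M2=R.from_euler('z',t,degrees=True).as_matrix()@M
    dl=M2.T@(np.array(xyz)-p)
    return 'yaw %.1f tilt %.2f twist(tool z) %.1f deg, shift tool %s mm, J7 %.2f t %.1f'%(y,np.degrees(np.arccos(min(1,-M[2,2]))),-t,dl.round(1),st['joint_pos'][6],st['time_s'])
E
python3 - <<'E'
from h import *
from plant import robot
d=pickle.load(open('s0.pkl','rb'))
s=d['top'];st=robot.get_state()
for c in H:
    a,ct,m=max((b for b in blobs(s['image'],c,300) if b[1][0]>300),key=lambda b:b[0])
    k=np.column_stack(np.nonzero(m)[::-1]).astype(np.float32)
    q=np.array([onz(s,p,8)[:2] for p in k],np.float32);r=cv2.minAreaRect(q);print(c,np.round(r[0]),np.round(r[1]),r[2])
    b=max((b for b in blobs(d['side']['image'],c,300)),key=lambda b:b[0])
    print(tri([ray(s,ct),ray(d['side'],b[1])]))
for n,p in dict(green=(197,151),yellow=(288,153),red=(226,207),blue=(272,213)).items(): print(n,onz(s,p,15).round())
w=robot.snapshot('wrist');print({k:v for k,v in w.items() if k!='image'})
print(go(st,[500,-230,260],15))
E
```

```text
red [ 462. -166.] [100. 139.] 79.15901184082031
(array([ 462.7250104 , -164.18759752,   12.58285468]), np.float64(1.564560167275422))
yellow [ 443. -266.] [101. 140.] 79.14966583251953
(array([ 444.05316808, -263.42536339,   15.63344331]), np.float64(2.7145339563865454))
green [ 596. -194.] [ 95. 132.] 77.02311706542969
(array([ 596.03549719, -192.15821607,   12.73012173]), np.float64(1.7109135490064815))
blue [ 582. -289.] [ 93. 134.] 79.14240264892578
(array([ 578.21842715, -287.42937691,   14.10064883]), np.float64(2.1512803474684614))
green [600. 269.  15.]
yellow [610.  11.  15.]
red [444. 174.  15.]
blue [435.  46.  15.]
{'fx': 329.5806044859105, 'fy': 329.5806044859105, 'cx': 253.09177244660557, 'cy': 193.48135039158765, 'hand_eye': array([[ 4.33655367e-04, -9.51190219e-01, -3.08604893e-01,
         7.98467577e+01],
       [ 9.99999903e-01,  3.88738153e-04,  2.07032997e-04,
         5.19337273e-01],
       [-7.69612656e-05, -3.08604953e-01,  9.51190295e-01,
        -1.66041145e+02],
       [ 0.00000000e+00,  0.00000000e+00,  0.00000000e+00,
         1.00000000e+00]])}
yaw 16.6 tilt 0.07 twist(tool z) 1.6 deg, shift tool [ 404.6 -322.8  -53.2] mm, J7 -0.07 t 0.1
```

Request:
{"api": "play_rows", "payload": {"motion": [[1,1,-0.7,-0.1,0],[1,1,-0.7,-0.1,0],[1,1,-0.7,-0.1,0],[1,1,-0.7,-0.1,0],[1,1,-0.7,-0.1,0],[1,1,-0.7,-0.1,0],[1,1,-0.7,-0.1,0],[1,1,-0.7,-0.1,0]]}}

```text
time_s: 0.95
position: [314.6, -492.8, 223.0]
orientation: [-3.108, -0.454, 0.0]
force: [-1.2, -0.1, -0.4]
width: 85.4
grasp_force: 0.0
```

Request:
{"api": "play_rows", "payload": {"motion": [[1,1,-0.7,-0.1,0],[1,1,-0.7,-0.1,0],[1,1,-0.7,-0.1,0],[1,1,-0.7,-0.1,0],[1,1,-0.7,-0.1,0],[1,1,-0.7,-0.1,0],[1,1,-0.7,-0.1,0],[1,1,-0.7,-0.1,0]]}}

```text
time_s: 1.75
position: [435.9, -339.8, 239.1]
orientation: [-3.108, -0.453, 0.0]
force: [0.7, -0.8, -0.6]
width: 85.1
grasp_force: 0.0
```

Request:
{"api": "play_rows", "payload": {"motion": [[1,1,-0.7,-0.1,0],[1,1,-0.7,-0.1,0],[1,1,-0.7,-0.1,0],[1,1,-0.7,-0.1,0],[1,1,-0.7,-0.1,0],[1,1,-0.7,-0.1,0],[1,0,0,0,0],[1,0,0,0,0]]}}

```text
time_s: 2.55
position: [526.5, -225.7, 250.9]
orientation: [-3.108, -0.455, 0.001]
force: [-0.8, -0.5, 0.0]
width: 85.3
grasp_force: 0.0
```

```bash
python3 - <<'E'
from h import *
from plant import robot
st=robot.get_state();w=robot.snapshot('wrist');pickle.dump((st,w),open('w1.pkl','wb'))
cv2.imwrite('pics/w1.png',w['image'][:,:,::-1]);print(st['position'],go(st,[560,150,260]))
E
```

```text
[ 526.47174803 -225.6990705   250.86779867] yaw 16.7 tilt 0.03 twist(tool z) 0.0 deg, shift tool [ 139.8 -350.3   -9.1] mm, J7 -1.03 t 2.5
```

View pics/w1.png

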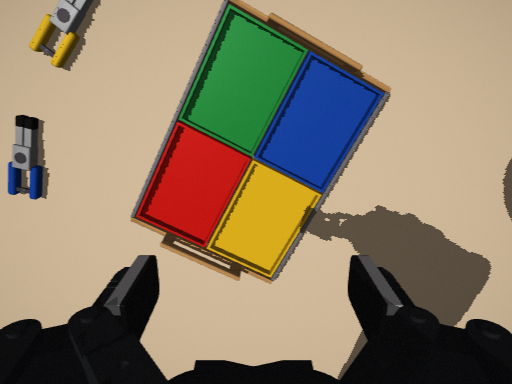

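The wrist view shows the whole caddy: green (243,80), blue (320,120), red (195,185), yellow (265,232). Yellow and blue shut clamps are at left. I'm moving over the clamps now.

Request:
{"api": "play_rows", "payload": {"motion": [[1,0.4,-1,-0.1,0],[1,0.4,-1,-0.1,0],[1,0.4,-1,-0.1,0],[1,0.4,-1,-0.1,0],[1,0.4,-1,-0.1,0],[1,0.4,-1,-0.1,0],[1,0.4,-1,-0.1,0],[1,0.4,-1,-0.1,0]]}}

```text
time_s: 3.4
position: [541.8, -54.7, 267.2]
orientation: [3.109, 0.451, -0.0]
force: [0.3, -0.1, 0.3]
width: 85.3
grasp_force: 0.0
```

Request:
{"api": "play_rows", "payload": {"motion": [[1,0.4,-1,-0.1,0],[1,0.4,-1,-0.1,0],[1,0.4,-1,-0.1,0],[1,0.4,-1,-0.1,0],[1,0.4,-1,-0.1,0],[1,0.4,-1,-0.1,0],[1,0.4,-1,-0.1,0],[1,0,0,0,0]]}}

```text
time_s: 4.2
position: [555.7, 97.8, 281.3]
orientation: [-3.107, -0.457, -0.001]
force: [-1.1, -0.3, 1.2]
width: 85.5
grasp_force: 0.0
```

```bash
python3 - <<'E'
from h import *
from plant import robot
st=robot.get_state();w=robot.snapshot('wrist');pickle.dump((st,w),open('w2.pkl','wb'))
cv2.imwrite('pics/w2.png',w['image'][:,:,::-1]);print(st['position'],st['time_s'])
s1,w1=pickle.load(open('w1.pkl','rb'));d=pickle.load(open('s0.pkl','rb'))
for c in H:
    a,ct,m=max((b for b in blobs(w1['image'],c,300)),key=lambda b:b[0])
    cn,_=cv2.findContours(m.astype(np.uint8),cv2.RETR_EXTERNAL,cv2.CHAIN_APPROX_NONE)
    r=max(cn,key=cv2.contourArea)[:,0]
    r=cv2.minAreaRect(np.array([onz(w1,p,20,s1)[:2] for p in r],np.float32));print(c,np.round(r[0],1),np.round(r[1],1),round(r[2],1))
    b=max((b for b in blobs(d['top']['image'],c,300)if b[1][0]>300),key=lambda b:b[0])
    g=max((b for b in blobs(d['side']['image'],c,300)),key=lambda b:b[0])
    print(tri([ray(w1,ct,s1),ray(d['top'],b[1]),ray(d['side'],g[1])]))
E
```

```text
[555.7409876   97.78465099 281.31378049] 4.2
red [ 465.3 -163.9] [ 99.4 138.5] 79.3
(array([ 464.22203229, -164.10495418,   10.80438256]), np.float64(2.7904043332761788))
yellow [ 446.7 -262.4] [ 99.7 138.3] 79.4
(array([ 445.72796183, -264.50418663,   12.37214314]), np.float64(3.747572439476739))
green [ 600.6 -189.2] [ 98.5 135.6] 79.2
(array([ 599.73937895, -193.1552104 ,    9.23202337]), np.float64(4.821282279141634))
blue [ 582. -288.] [ 99.7 135.7] 79.3
(array([ 582.09930434, -290.64634277,    8.47398846]), np.float64(4.226788799612812))
```

View pics/w2.png

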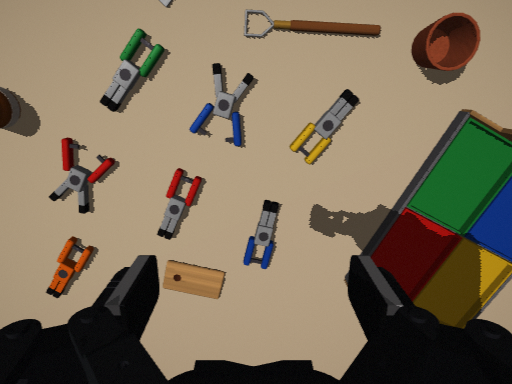

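The wrist view shows shut clamps with hinges at green (126,73), yellow (330,124), red (175,209) and blue (263,236). The open blue (226,104) and open red (78,181) stay where they are. Next I measure poses from the colour and steel masks.

```bash
cat >> h.py <<'E'
def clamp(img,c,near,rad=60):
    """pixels: handle midpoint, steel hinge disc (dark disc in block), tip"""
    h=cv2.cvtColor(img,cv2.COLOR_RGB2HSV);g=np.zeros(h.shape[:2],np.uint8);cv2.circle(g,tuple(map(int,near)),rad,255,-1)
    a,b=H[c];hm=cv2.inRange(h,(a,130,40),(b,255,255))
    if c=='red': hm|=cv2.inRange(h,(172,130,40),(180,255,255))
    hm&=g
    st=cv2.inRange(h,(0,0,90),(180,45,255))&g          # steel
    bl=cv2.inRange(h,(0,0,0),(180,255,38))&g            # black tips
    n,l,s,ct=cv2.connectedComponentsWithStats(hm);i=[j for j in range(1,n) if s[j,4]>25]
    hc=[ct[j] for j in i]
    n,l,s,ct=cv2.connectedComponentsWithStats(cv2.morphologyEx(st,cv2.MORPH_CLOSE,np.ones((7,7))))
    j=min((j for j in range(1,n) if s[j,4]>60),key=lambda j:np.hypot(*(ct[j]-near)));steel=(l==j)
    n,l,s,ct=cv2.connectedComponentsWithStats(bl);k=[(int(s[j,4]),ct[j].round(1)) for j in range(1,n) if s[j,4]>15]
    return hc,np.column_stack(np.nonzero(steel)[::-1]).astype(float),k
E
python3 - <<'E'
from h import *
st,w=pickle.load(open('w2.pkl','rb'))
for c,n in dict(green=(126,73),yellow=(330,124),red=(175,209),blue=(263,236)).items():
    hc,S,k=clamp(w['image'],c,n,50)
    hw=[onz(w,p,11,st)[:2] for p in hc];P=np.array([onz(w,p,15,st)[:2] for p in S])
    mid=np.mean(hw,axis=0);hin=onz(w,n,18,st)[:2]
    print(c,len(S),'handles',np.round(hw).tolist(),'hinge',hin.round(1),'dist',np.round(np.hypot(*(hin-mid)),1),'yaw',np.round(np.degrees(np.arctan2(*(hin-mid)[::-1])),1),'black',k)
    r=cv2.minAreaRect(P.astype(np.float32));print('  steel rect',np.round(r[0],1),np.round(r[1],1),round(r[2],1),P.mean(0).round(1))
    t=[onz(w,q,12,st)[:2] for a,q in k]; print('  tipyaw',[np.round(np.degrees(np.arctan2(*(q-mid)[::-1])),1).tolist() for q in t],np.round([np.hypot(*(q-mid)) for q in t],1))
E
```

```text
green 604 handles [[637.0, 276.0], [626.0, 251.0]] hinge [602.7 274.1] dist 30.7 yaw 159.4 black [(60, array([133.8,  50.8])), (70, array([154.6,  61.9])), (233, array([116.1,  98. ]))]
  steel rect [590.6 280.4] [20.6 51.1] 68.7 [590.2 280.3]
  tipyaw [98.5, -108.8, 162.4] [ 8.4 19.6 65.5]
yellow 622 handles [[591.0, 41.0], [580.0, 16.0]] hinge [617.1  12.9] dist 35.1 yaw -25.5 black [(160, array([349.4,  97.3]))]
  steel rect [625.6  12.5] [24.  52.1] 67.6 [626.9  11.9]
  tipyaw [-22.1] [75.3]
red 412 handles [[480.0, 188.0], [477.0, 161.0]] hinge [446.  177.8] dist 32.8 yaw 174.6 black [(90, array([164.8, 233.4]))]
  steel rect [434.2 181.3] [20.6 49.9] 82.2 [433.9 181.2]
  tipyaw [172.7] [77.]
blue 490 handles [[410.0, 60.0], [411.0, 33.0]] hinge [442.   48.4] dist 31.7 yaw 3.5 black [(151, array([270.3, 206.2]))]
  steel rect [450.7  49.3] [29.7 58.8] 82.1 [452.3  50.2]
  tipyaw [3.6] [76.]
```

```bash
python3 - <<'E'
from h import *
from plant import robot
st=robot.get_state();print(go(st,[616,12.5,120],-23))
E
```

```text
yaw 16.6 tilt 0.01 twist(tool z) 39.6 deg, shift tool [ 88.1  53.3 161.1] mm, J7 -1.65 t 4.2
```

Request:
{"api": "play_rows", "payload": {"motion": [[1,0,0,0.5,1],[1,0,0,0.5,1],[1,0,0,0.5,1],[1,0,0,0.5,1],[1,0,0,0.5,1],[1,0,0,0.5,1],[1,0,0,0.5,1],[1,0,0,0.5,1]]}}

```text
time_s: 5.05
position: [555.8, 93.8, 200.6]
orientation: [3.112, -0.429, -0.0]
force: [0.5, -0.2, -0.6]
width: 85.6
grasp_force: 0.0
```

Request:
{"api": "play_rows", "payload": {"motion": [[1,0,0,0.5,1],[1,0,0,0.5,0.9],[1,0.73,0.44,0.5,0],[1,0.73,0.44,0.5,0],[1,0.73,0.44,0.5,0],[1,0.73,0.44,0.5,0],[1,0.73,0.44,0.5,0],[1,0.73,0.44,0.5,0]]}}

```text
time_s: 5.85
position: [616.7, 11.4, 120.2]
orientation: [3.078, -0.627, -0.0]
force: [0.6, -0.2, -0.0]
width: 85.7
grasp_force: 0.0
```

Request:
{"api": "play_rows", "payload": {"motion": [[0.3,0,0,0,0],[0.3,0,0,0,0]]}}

```text
time_s: 6.05
position: [615.9, 12.6, 120.5]
orientation: [-3.078, 0.627, 0.001]
force: [0.8, 0.7, -0.4]
width: 59.1
grasp_force: 0.0
```

```bash
python3 - <<'E'
from h import *
from plant import robot
st=robot.get_state();w=robot.snapshot('wrist');pickle.dump((st,w),open('w3.pkl','wb'))
cv2.imwrite('pics/w3.png',w['image'][:,:,::-1]);print(st['position'],go(st,[616,12.5,10],-23))
E
```

```text
[615.85664598  12.59424412 120.54427263] yaw -23.0 tilt 0.05 twist(tool z) -0.0 deg, shift tool [  0.3   0.  110.5] mm, J7 -2.21 t 6.0
```

View pics/w3.png

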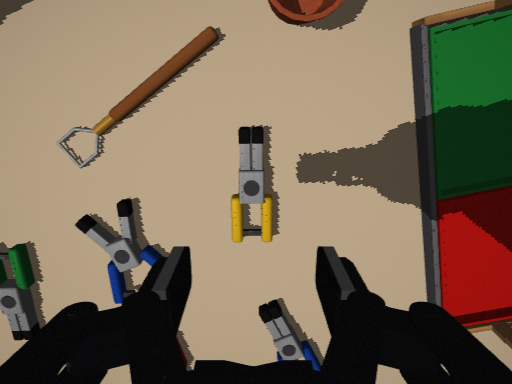

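Hinge disc at (251,187), and the clamp axis is upright in the image (tips at (251,133), handles at (237,218) and (265,218)), so the yaw is right. I check height from the two wrist places.

```bash
cat >> h.py <<'E'
def hinge(img,near,r=12):
    """centre of the dark disc on the block"""
    g=cv2.cvtColor(img,cv2.COLOR_RGB2GRAY).astype(float);x,y=map(int,near)
    Y,X=np.mgrid[y-r:y+r+1,x-r:x+r+1];p=g[y-r:y+r+1,x-r:x+r+1];k=np.hypot(X-near[0],Y-near[1])<=r
    m=k&(p<(p[k].min()*.5+np.median(p[k])*.5));return np.array([X[m].mean(),Y[m].mean()])
E
python3 - <<'E'
from h import *
s2,w2=pickle.load(open('w2.pkl','rb'));s3,w3=pickle.load(open('w3.pkl','rb'))
a=hinge(w2['image'],(330,124),8);b=hinge(w3['image'],(251,187),12);print(a,b)
print(tri([ray(w2,a,s2),ray(w3,b,s3)]),onz(w3,b,18,s3))
print(go(s3,[*onz(w3,b,18,s3)[:2],9.5],-23))
E
```

```text
[327.7375 125.35  ] [251.07567568 187.81081081]
(array([614.62674715,  15.04050897,  18.00603541]), np.float64(0.07119109289663733)) [614.56270828  15.00479622  18.        ]
yaw -23.0 tilt 0.05 twist(tool z) -0.0 deg, shift tool [ -2.   -1.7 111. ] mm, J7 -2.21 t 6.0
```

Request:
{"api": "play_rows", "payload": {"motion": [[0.3,-0.1,-0.08,1,0],[0.3,0,0,1,0],[0.3,0,0,1,0],[0.3,0,0,1,0],[0.3,0,0,1,0],[0.3,0,0,0.55,0],[0.3,0,0,0,0],[-1,0,0,0,0]], "grip_force": 60}}

```text
time_s: 6.9
position: [615.0, 15.7, 10.9]
orientation: [-3.078, 0.625, -0.001]
force: [0.1, -0.1, 0.7]
width: 42.3
grasp_force: 0.0
```

Request:
{"api": "play_rows", "payload": {"motion": [[-1,0,0,0,0],[-1,0,0,0,0],[-1,0,0,0,0]], "grip_force": 60}}

```text
time_s: 7.2
position: [615.0, 15.2, 10.8]
orientation: [-3.078, 0.626, -0.002]
force: [-0.6, -0.7, 0.4]
width: 0.5
grasp_force: 0.0
```

```bash
python3 - <<'E'
from h import *
from plant import robot
st=robot.get_state();print(st['width'],st['position'],st['grasp_force'])
w=robot.snapshot('wrist');s=robot.snapshot('side')
x=cv2.resize(s['image'][100:240,150:300],(450,420));im=np.zeros((420,962,3),np.uint8);im[:384,:512]=w['image'];im[:,512:]=x
cv2.imwrite('pics/w4.png',cv2.resize(im,(800,349))[:,:,::-1])
E
```

```text
0.4579246781400508 [614.98085976  15.21338502  10.8090796 ] 0.0
```

View pics/w4.png

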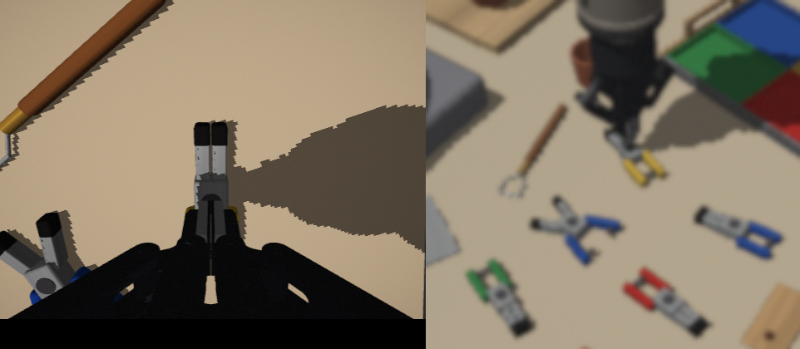

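```bash
python3 - <<'E'
from h import *
from plant import robot
w=robot.snapshot('wrist')['image'];s=robot.snapshot('side');t=robot.snapshot('top')
pickle.dump((s,t),open('p4.pkl','wb'))
K,M=cam(s)
for z in (0,2.8,10.8,18,30):
    q=M@np.array([615,15.2,z,1]);print(z,(K@q[:3]/q[2])[:2].round(1))
x=cv2.resize(s['image'][130:190,205:265],(400,400),interpolation=cv2.INTER_CUBIC)
y=cv2.resize(w[170:290,190:310],(400,400),interpolation=cv2.INTER_CUBIC)
cv2.imwrite('pics/w5.png',np.hstack([y,x])[:,:,::-1])
E
```

```text
0 [231.4 162. ]
2.8 [231.3 161.4]
10.8 [231.2 159.6]
18 [231.1 158. ]
30 [230.9 155.2]
```

View pics/w5.png

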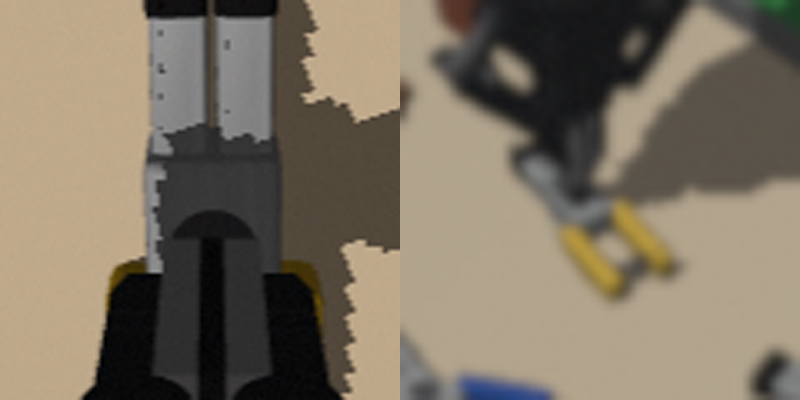

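The shut fingers stand over the block top (disc at (215,225) of the crop is half hidden behind the fingertips), so the real tips are higher than the text says. I reopen and go down step by step, watching the force.

Request:
{"api": "play_rows", "payload": {"motion": [[0.3,0,0,0,0],[0.3,0,0,0,0],[0.3,0,0,0,0],[0.3,0,0,0.3,0],[0.3,0,0,0.2,0],[0.3,0,0,0.1,0],[0.3,0,0,0.1,0],[0.3,0,0,0,0]]}}

```text
time_s: 8.25
position: [614.4, 15.3, -4.2]
orientation: [3.078, -0.626, -0.001]
force: [-0.8, 0.0, -0.3]
width: 55.5
grasp_force: 0.0
```

```bash
python3 - <<'E'
from h import *
from plant import robot
st=robot.get_state();print(st['width'],st['position'],st['force'])
w=robot.snapshot('wrist')['image'];cv2.imwrite('pics/w6.png',w[:,:,::-1])
E
```

```text
55.45696428448306 [614.40338869  15.25668217  -4.21762023] [-0.77851824  0.00302644 -0.33288003]
```

View pics/w6.png

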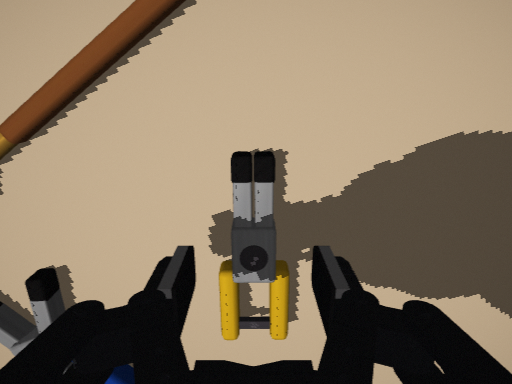

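The clamp is undisturbed with its hinge at (254,258). The pad tips' front corners are at (192,248) and (315,248), which puts them about 24 mm behind the reported TCP (x about +6.6). So I go 12 mm lower and 4 mm forward, then close.

Request:
{"api": "play_rows", "payload": {"motion": [[0.3,0.2,0,0.2,0],[0.3,0,0,0.2,0],[0.3,0,0,0.1,0],[0.3,0,0,0.1,0],[0.3,0,0,0,0]]}}

```text
time_s: 8.8
position: [618.0, 13.7, -16.2]
orientation: [3.079, -0.626, -0.001]
force: [-0.7, 0.2, 0.6]
width: 55.6
grasp_force: 0.0
```

Request:
{"api": "play_rows", "payload": {"motion": [[-1,0,0,0,0],[-1,0,0,0,0],[-1,0,0,0,0]], "grip_force": 60}}

```text
time_s: 9.1
position: [618.5, 13.7, -15.4]
orientation: [-3.078, 0.626, -0.001]
force: [0.9, 0.3, 1.2]
width: 19.9
grasp_force: 59.0
```

Gripped (width 19.9, pad force 59 N). I lift, turn, and carry it to the yellow tray.

Request:
{"api": "play_rows", "payload": {"motion": [[-1,0,0,-0.5,0],[-1,0,0,-1,-0.5],[-1,0,0,-1,-1],[-1,0,0,-1,-1],[-1,0,0,-1,-0.6],[-1,0,0,0,0]]}}

```text
time_s: 9.7
position: [619.9, 13.7, 77.5]
orientation: [-3.128, 0.289, -0.007]
force: [-0.2, -0.3, -0.7]
width: 20.1
grasp_force: 58.8
```

```bash
cat >> h.py <<'E'
TR=dict(yellow=(446.5,-263),red=(465,-164.5),green=(600,-190.5),blue=(582,-288.5))
TY=-10.7
def tray(c,dx):  # TCP place, dx = forward of tray centre along tool x
    a=np.radians(TY);return np.array(TR[c])+dx*np.array([np.cos(a),np.sin(a)])
E
python3 - <<'E'
from h import *
from plant import robot
st=robot.get_state();print(st['width'],st['position'],go(st,[*tray('yellow',6),65],TY))
E
```

```text
20.068072398152076 [619.92107421  13.7055547   77.472678  ] yaw -10.5 tilt 0.25 twist(tool z) 0.2 deg, shift tool [-113.1  304.1   11.7] mm, J7 -2.04 t 9.7
```

Request:
{"api": "play_rows", "payload": {"motion": [[-1,-0.35,0.95,0,0],[-1,-0.35,0.95,0,0],[-1,-0.35,0.95,0,0],[-1,-0.35,0.95,0,0],[-1,-0.35,0.95,0,0],[-1,-0.35,0.95,0,0],[-1,-0.35,0.95,0,0],[-1,-0.35,0.95,0,0]]}}

```text
time_s: 10.5
position: [533.4, -127.3, 73.5]
orientation: [3.128, -0.293, -0.002]
force: [-0.9, 0.1, -0.7]
width: 20.1
grasp_force: 58.8
```

Request:
{"api": "play_rows", "payload": {"motion": [[-1,-0.35,0.95,0,0],[-1,-0.35,0.95,0,0],[-1,-0.35,0.95,0,0],[-1,-0.35,0.95,0,0],[-1,-0.35,0.95,0,0],[-1,-0.35,0.95,0,0],[-1,-0.35,0.95,0,0],[-1,-0.35,0.95,0,0]]}}

```text
time_s: 11.3
position: [450.1, -265.9, 73.6]
orientation: [-3.128, 0.293, 0.002]
force: [-0.0, 0.4, -1.3]
width: 20.0
grasp_force: 58.8
```

Request:
{"api": "play_rows", "payload": {"motion": [[-1,0,0,0,0],[-1,0,0,0,0]]}}

```text
time_s: 11.5
position: [451.0, -265.2, 73.8]
orientation: [-3.128, 0.294, 0.001]
force: [0.3, -0.7, 0.6]
width: 20.3
grasp_force: 58.8
```

```bash
python3 - <<'E'
from h import *
from plant import robot
st=robot.get_state();print(st['width'],st['position'],go(st,[*tray('yellow',6),-7.5],TY))
w=robot.snapshot('wrist');pickle.dump((st,w),open('w7.pkl','wb'));cv2.imwrite('pics/w7.png',w['image'][:,:,::-1])
E
```

```text
20.2682797798907 [ 450.97886098 -265.21238741   73.76847641] yaw -10.7 tilt 0.05 twist(tool z) -0.0 deg, shift tool [ 1.3 -1.3 81.3] mm, J7 -1.47 t 11.5
```

View pics/w7.png

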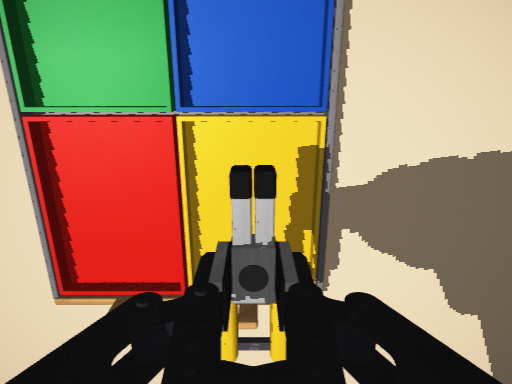

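The clamp is square over the yellow tray (walls at columns 183 and 326, clamp centre 254; far rim at row 117). I check the numbers before lowering.

```bash
python3 - <<'E'
from h import *
st,w=pickle.load(open('w7.pkl','rb'));a=np.radians(TY);u=np.array([np.cos(a),np.sin(a)]);v=np.array([u[1],-u[0]])
for n,p in dict(far=(254,116),left=(181,150),right=(328,150)).items():
    q=onz(w,p,20,st)[:2]-np.array(TR['yellow']);print(n,(q@u).round(1),(q@v).round(1))
q=onz(w,(254,277),91+5,st)[:2]-np.array(TR['yellow']);print('hinge',q@u,q@v)
E
```

```text
far 66.5 2.2
left 44.2 -46.9
right 44.2 51.9
hinge -5.69446249430519 2.0665806286770962
```

Request:
{"api": "play_rows", "payload": {"motion": [[-1,0,0,1,0],[-1,0,0,1,0],[-1,0,0,1,0],[-1,0,0,0.5,0],[-1,0,0,0.3,0],[-1,0,0,0.15,0],[-1,0,0,0,0]]}}

```text
time_s: 12.25
position: [452.5, -264.4, -4.7]
orientation: [-3.128, 0.29, -0.0]
force: [-0.0, -0.4, -0.6]
width: 20.0
grasp_force: 58.8
```

Request:
{"api": "play_rows", "payload": {"motion": [[-1,0,0,0.05,0],[-1,0,0,0.05,0],[-1,0,0,0,0]]}}

```text
time_s: 12.55
position: [452.4, -264.6, -6.6]
orientation: [3.128, -0.29, 0.001]
force: [0.2, -0.1, -1.6]
width: 20.2
grasp_force: 58.8
```

Request:
{"api": "play_rows", "payload": {"motion": [[-1,0,0,0.05,0],[-1,0,0,0,0]]}}

```text
time_s: 12.75
position: [452.4, -264.7, -7.5]
orientation: [3.128, -0.29, 0.001]
force: [-2.1, -0.0, 6.9]
width: 20.2
grasp_force: 59.6
```

Request:
{"api": "play_rows", "payload": {"motion": [[-1,0,0,0.04,0],[-1,0,0,0,0]]}}

```text
time_s: 12.95
position: [452.5, -264.7, -7.6]
orientation: [3.128, -0.29, 0.001]
force: [-6.9, 4.3, 26.1]
width: 20.0
grasp_force: 61.8
```

Request:
{"api": "play_rows", "payload": {"motion": [[-1,0,0,-0.04,0],[-0.1,0,0,0,0],[-0.1,0,0,0,0],[-0.1,0,0,-0.3,0],[-0.1,0,0,-1,0],[-0.1,0,0,-1,0],[-0.1,0,0,-1,0],[-0.1,0,0,-1,0]]}}

```text
time_s: 13.75
position: [452.2, -264.4, 79.2]
orientation: [-3.128, 0.29, -0.0]
force: [-0.6, -0.8, -0.5]
width: 38.3
grasp_force: 0.0
```

```bash
python3 - <<'E'
from h import *
from plant import robot
st=robot.get_state();print(st['width'],st['position'])
w=robot.snapshot('wrist');pickle.dump((st,w),open('w8.pkl','wb'))
b=hinge(w['image'],(253,215),14);print(b, onz(w,b,26,st))
s2,w2=pickle.load(open('w2.pkl','rb'))
for c,n in dict(green=(126,73),red=(175,209),blue=(263,236)).items():
    a=hinge(w2['image'],n,7);print(c,a,onz(w2,a,18,s2).round(1))
print(go(st,[444,46,80],3))
E
```

```text
38.29131322731868 [ 452.22612868 -264.42998213   79.24628271]
[253.41947566 210.28464419] [ 448.51507596 -264.1919481    26.        ]
green [128.5  77.5] [598.4 270.2  18. ]
red [174.         209.12307692] [445.4 179.1  18. ]
blue [263.06349206 236.34920635] [441.5  48.1  18. ]
yaw -10.6 tilt 0.01 twist(tool z) -13.6 deg, shift tool [   8.  -310.4   -0.7] mm, J7 -1.47 t 13.8
```

Request:
{"api": "play_rows", "payload": {"motion": [[0.3,0,0,0,-0.85],[0.3,0,0,0,-0.85],[0.3,0,0,0,-0.85],[0.3,0,0,0,-0.85],[0.3,0.02,-0.97,0,0],[0.3,0.02,-0.97,0,0],[0.3,0.02,-0.97,0,0],[0.3,0.02,-0.97,0,0]]}}

```text
time_s: 14.6
position: [449.7, -186.2, 78.3]
orientation: [3.14, 0.082, 0.0]
force: [-0.2, 1.0, 0.2]
width: 55.6
grasp_force: 0.0
```

Request:
{"api": "play_rows", "payload": {"motion": [[0.3,0.02,-0.97,0,0],[0.3,0.02,-0.97,0,0],[0.3,0.02,-0.97,0,0],[0.3,0.02,-0.97,0,0],[0.3,0.02,-0.97,0,0],[0.3,0.02,-0.97,0,0],[0.3,0.02,-0.97,0,0],[0.3,0.02,-0.97,0,0]]}}

```text
time_s: 15.4
position: [444.8, -31.0, 78.4]
orientation: [3.14, 0.082, 0.0]
force: [0.6, -0.2, 0.5]
width: 55.5
grasp_force: 0.0
```

Request:
{"api": "play_rows", "payload": {"motion": [[0.3,0.02,-0.97,0,0],[0.3,0.02,-0.97,0,0],[0.3,0.02,-0.97,0,0],[0.3,0.02,-0.97,0,0],[0.3,0,0,0,0],[0.3,0,0,0,0]]}}

```text
time_s: 16.0
position: [442.4, 45.8, 78.3]
orientation: [3.14, 0.084, -0.0]
force: [-0.1, -0.5, -0.2]
width: 55.6
grasp_force: 0.0
```

```bash
cat >> h.py <<'E'
def near_look(c,guess,fname,w2px,w2r=7):
    from plant import robot
    st=robot.get_state();w=robot.snapshot('wrist');pickle.dump((st,w),open(fname+'.pkl','wb'))
    K,M=cam(w,st);q=M@np.array([*guess,18,1]);n=(K@q[:3]/q[2])[:2]
    b=hinge(w['image'],n,16);b=hinge(w['image'],b,14)
    hc,S,k=clamp(w['image'],c,b,75)
    s2,w2=pickle.load(open('w2.pkl','rb'));a=hinge(w2['image'],w2px,w2r)
    hw=np.array([onz(w,p,11,st)[:2] for p in hc]);hz=onz(w,b,18,st)[:2]
    print('px',n.round(),b.round(1),'hinge',hz.round(1),'tri',tri([ray(w2,a,s2),ray(w,b,st)]),'handles',hw.round(1).tolist())
    if len(hw)==2: d=hz-hw.mean(0);e=hw[0]-hw[1];print('yaw axis %.1f perp %.1f'%(np.degrees(np.arctan2(d[1],d[0])),(np.degrees(np.arctan2(e[1],e[0]))+90)%180))
    for A,q in k: q=onz(w,q,13,st)[:2]-hz;print('black',A,np.hypot(*q).round(1),np.degrees(np.arctan2(q[1],q[0])).round(1))
    return st,w,hz
E
python3 - <<'E'
from h import *
st,w,hz=near_look('blue',(441.5,48.1),'wb',(263,236))
yw=3;u=np.array([np.cos(np.radians(yw)),np.sin(np.radians(yw))])
print(st['position'],go(st,[*(hz+4*u),-15.5],yw))
E
```

```text
px [249. 203.] [250.1 203.5] hinge [441.1  47.5] tri (array([439.77557521,  47.47811213,  14.2302333 ]), np.float64(0.02077390559337566)) handles [[409.1, 59.4], [410.8, 32.4]]
yaw axis 2.9 perp 3.6
black 500 44.1 3.6
black 43 40.8 -176.9
[442.36413132  45.81684767  78.25676023] yaw 3.0 tilt 0.00 twist(tool z) 0.0 deg, shift tool [ 2.8 -1.8 93.8] mm, J7 -1.94 t 16.0
```

Request:
{"api": "play_rows", "payload": {"motion": [[0.3,0.14,-0.09,1,0],[0.3,0,0,1,0],[0.3,0,0,1,0],[0.3,0,0,1,0],[0.3,0,0,0.5,0],[0.3,0,0,0.18,0],[0.3,0,0,0,0],[-1,0,0,0,0]]}}

```text
time_s: 16.85
position: [445.6, 47.7, -14.8]
orientation: [-3.14, -0.082, -0.001]
force: [-0.2, -0.1, 0.2]
width: 42.4
grasp_force: 0.0
```

Request:
{"api": "play_rows", "payload": {"motion": [[-1,0,0,0,0],[-1,0,0,0,0],[-1,0,0,0,0]], "grip_force": 60}}

```text
time_s: 17.15
position: [445.7, 47.7, -14.5]
orientation: [3.14, 0.082, 0.002]
force: [-2.7, -0.3, 14.0]
width: 20.0
grasp_force: 58.3
```

Request:
{"api": "play_rows", "payload": {"motion": [[-1,0,0,-0.5,0],[-1,0,0,-1,0.85],[-1,0,0,-1,0.85],[-1,0,0,-1,0.85],[-1,0,0,-1,0.85],[-1,0,0,0,0]]}}

```text
time_s: 17.75
position: [446.6, 48.0, 77.4]
orientation: [-3.127, 0.293, -0.007]
force: [0.4, -0.4, -1.4]
width: 20.0
grasp_force: 59.7
```

```bash
python3 - <<'E'
from h import *
from plant import robot
st=robot.get_state();print(st['width'],st['position'],go(st,[*tray('blue',6),75],TY))
E
```

```text
20.0003343357201 [446.5816839   47.98955268  77.40470617] yaw -10.7 tilt 0.25 twist(tool z) -0.0 deg, shift tool [201.5 305.5   2.9] mm, J7 -2.16 t 17.8
```

Request:
{"api": "play_rows", "payload": {"motion": [[-1,0.63,0.95,0,0],[-1,0.63,0.95,0,0],[-1,0.63,0.95,0,0],[-1,0.63,0.95,0,0],[-1,0.63,0.95,0,0],[-1,0.63,0.95,0,0],[-1,0.63,0.95,0,0],[-1,0.63,0.95,0,0]]}}

```text
time_s: 18.55
position: [516.3, -121.0, 74.4]
orientation: [-3.128, 0.288, 0.0]
force: [-0.3, 0.2, -0.1]
width: 19.9
grasp_force: 59.7
```

Request:
{"api": "play_rows", "payload": {"motion": [[-1,0.63,0.95,0,0],[-1,0.63,0.95,0,0],[-1,0.63,0.95,0,0],[-1,0.63,0.95,0,0],[-1,0.63,0.95,0,0],[-1,0.63,0.95,0,0],[-1,0.63,0.95,0,0],[-1,0.63,0.95,0,0]]}}

```text
time_s: 19.35
position: [587.3, -288.9, 74.2]
orientation: [-3.128, 0.288, 0.001]
force: [-0.1, 0.9, -0.0]
width: 19.8
grasp_force: 59.7
```

Request:
{"api": "play_rows", "payload": {"motion": [[-1,0,0,0,0],[-1,0,0,0,0]]}}

```text
time_s: 19.55
position: [586.9, -288.0, 74.0]
orientation: [-3.127, 0.29, 0.001]
force: [-0.7, 0.3, -1.0]
width: 20.2
grasp_force: 59.7
```

```bash
cat >> h.py <<'E'
def tray_look(c,fname,z):
    """inner/outer colour limits of the tray around the held clamp, in tray axes about TR[c]"""
    from plant import robot
    st=robot.get_state();w=robot.snapshot('wrist');pickle.dump((st,w),open(fname+'.pkl','wb'))
    a=np.radians(TY);u=np.array([np.cos(a),np.sin(a)]);v=np.array([u[1],-u[0]])
    m=max(blobs(w['image'],c,300),key=lambda b:b[0])[2]
    k=np.column_stack(np.nonzero(m)[::-1])[::3];q=np.array([onz(w,p,20,st)[:2] for p in k])-np.array(TR[c])
    s=q@v;f=q@u;print('rim y',np.percentile(s,[.3,99.7]).round(1),'far x',np.percentile(f,99.7).round(1),'tcp',((st['position'][:2]-np.array(TR[c]))@u).round(1),((st['position'][:2]-np.array(TR[c]))@v).round(1))
    print(st['width'],st['position'],go(st,[*tray(c,6),z],TY))
E
python3 -c "
from h import *
tray_look('blue','wbt',-6)"
```

```text
rim y [-48.7  48.9] far x 68.4 tcp 4.7 -1.4
20.183106770423684 [ 586.88408998 -288.02649155   73.98939834] yaw -10.6 tilt 0.06 twist(tool z) 0.1 deg, shift tool [ 1.4  1.4 80. ] mm, J7 -1.54 t 19.6
```

Request:
{"api": "play_rows", "payload": {"motion": [[-1,0.07,0.07,1,0],[-1,0,0,1,0],[-1,0,0,1,0],[-1,0,0,0.5,0],[-1,0,0,0.3,0],[-1,0,0,0.1,0],[-1,0,0,0,0]]}}

```text
time_s: 20.3
position: [588.8, -289.7, -3.0]
orientation: [3.128, -0.29, 0.001]
force: [0.0, -0.4, -0.5]
width: 20.0
grasp_force: 59.7
```

Request:
{"api": "play_rows", "payload": {"motion": [[-1,0,0,0.05,0],[-1,0,0,0,0]]}}

```text
time_s: 20.5
position: [588.8, -290.0, -3.9]
orientation: [3.128, -0.29, 0.001]
force: [-0.2, -0.8, -1.5]
width: 20.0
grasp_force: 59.7
```

Request:
{"api": "play_rows", "payload": {"motion": [[-1,0,0,0.05,0],[-1,0,0,0,0]]}}

```text
time_s: 20.7
position: [588.5, -289.8, -5.4]
orientation: [-3.128, 0.29, -0.0]
force: [-0.4, 1.3, -1.0]
width: 19.6
grasp_force: 59.7
```

Request:
{"api": "play_rows", "payload": {"motion": [[-1,0,0,0.05,0],[-1,0,0,0,0]]}}

```text
time_s: 20.9
position: [588.6, -289.9, -6.4]
orientation: [3.128, -0.29, 0.0]
force: [-1.1, -1.1, 0.9]
width: 20.4
grasp_force: 59.8
```

Request:
{"api": "play_rows", "payload": {"motion": [[-1,0,0,0.03,0],[-1,0,0,0,0]]}}

```text
time_s: 21.1
position: [588.6, -289.9, -6.4]
orientation: [3.128, -0.29, 0.0]
force: [-3.6, 1.3, 10.1]
width: 20.1
grasp_force: 60.9
```

Request:
{"api": "play_rows", "payload": {"motion": [[-0.1,0,0,0,0],[-0.1,0,0,0,0],[-0.1,0,0,0,0],[-0.1,0,0,-0.3,0],[-0.1,0,0,-1,0],[-0.1,0,0,-1,0],[-0.1,0,0,-1,0],[-0.1,0,0,-1,0]]}}

```text
time_s: 21.9
position: [588.5, -289.8, 80.1]
orientation: [-3.128, 0.29, -0.0]
force: [-0.2, -0.1, -0.6]
width: 38.3
grasp_force: 0.0
```

```bash
python3 - <<'E'
from h import *
from plant import robot
st=robot.get_state();print(st['width'],st['position'])
w=robot.snapshot('wrist');pickle.dump((st,w),open('wb2.pkl','wb'))
b=hinge(w['image'],(253,210),14);print(b, onz(w,b,26,st))
print(go(st,[449,178.5,80],-6.5))
E
```

```text
38.349435998134275 [ 588.49192341 -289.77105459   80.13922738]
[253.26315789 210.7481203 ] [ 584.12592979 -289.30095317   26.        ]
yaw -10.6 tilt 0.01 twist(tool z) -4.1 deg, shift tool [-1.916e+02 -4.495e+02  1.000e-01] mm, J7 -1.54 t 21.9
```

Request:
{"api": "play_rows", "payload": {"motion": [[0.3,0,0,0,-1],[0.3,-0.4,-0.94,0,0],[0.3,-0.4,-0.94,0,0],[0.3,-0.4,-0.94,0,0],[0.3,-0.4,-0.94,0,0],[0.3,-0.4,-0.94,0,0],[0.3,-0.4,-0.94,0,0],[0.3,-0.4,-0.94,0,0]]}}

```text
time_s: 22.75
position: [547.7, -151.5, 79.2]
orientation: [3.136, -0.181, 0.0]
force: [0.6, -0.4, 0.9]
width: 55.5
grasp_force: 0.0
```

Request:
{"api": "play_rows", "payload": {"motion": [[0.3,-0.4,-0.94,0,0],[0.3,-0.4,-0.94,0,0],[0.3,-0.4,-0.94,0,0],[0.3,-0.4,-0.94,0,0],[0.3,-0.4,-0.94,0,0],[0.3,-0.4,-0.94,0,0],[0.3,-0.4,-0.94,0,0],[0.3,-0.4,-0.94,0,0]]}}

```text
time_s: 23.55
position: [501.3, 5.2, 79.2]
orientation: [3.136, -0.181, 0.001]
force: [-0.3, -0.6, 0.6]
width: 55.5
grasp_force: 0.0
```

Request:
{"api": "play_rows", "payload": {"motion": [[0.3,-0.4,-0.94,0,0],[0.3,-0.4,-0.94,0,0],[0.3,-0.4,-0.94,0,0],[0.3,-0.4,-0.94,0,0],[0.3,-0.4,-0.94,0,0],[0.3,-0.4,-0.94,0,0],[0.3,-0.4,-0.94,0,0],[0.3,-0.4,-0.94,0,0]]}}

```text
time_s: 24.35
position: [454.9, 161.8, 79.2]
orientation: [-3.136, 0.181, -0.001]
force: [1.0, -0.4, 0.1]
width: 55.6
grasp_force: 0.0
```

Request:
{"api": "play_rows", "payload": {"motion": [[0.3,-0.4,-0.94,0,0],[0.3,0,0,0,0],[0.3,0,0,0,0]]}}

```text
time_s: 24.65
position: [449.4, 180.8, 79.1]
orientation: [3.136, -0.179, 0.0]
force: [0.3, -0.5, -0.3]
width: 55.5
grasp_force: 0.0
```

```bash
python3 - <<'E'
from h import *
st,w,hz=near_look('red',(445.4,179.1),'wr',(175,209))
yw=-6.5;u=np.array([np.cos(np.radians(yw)),np.sin(np.radians(yw))])
print(st['position'],go(st,[*(hz+4*u),-14.5],yw))
E
```

```text
px [256. 207.] [257.6 207.7] hinge [444.3 177.7] tri (array([447.29140894, 177.91855062,  23.98693528]), np.float64(0.7650308849776917)) handles [[478.4, 188.5], [475.1, 161.7]]
yaw axis 175.4 perp 173.0
black 23 48.2 -5.8
black 50 58.9 -135.7
black 300 42.8 170.5
[449.38225709 180.77306681  79.10053772] yaw -6.5 tilt 0.01 twist(tool z) -0.0 deg, shift tool [-0.7  3.6 93.6] mm, J7 -2.39 t 24.6
```

Request:
{"api": "play_rows", "payload": {"motion": [[0.3,-0.03,0.1,1,0.2],[0.3,0,0,1,0],[0.3,0,0,1,0],[0.3,0,0,1,0],[0.3,0,0,0.5,0],[0.3,0,0,0.14,0],[0.3,0,0,0,0],[-1,0,0,0,0]]}}

```text
time_s: 25.5
position: [449.3, 178.6, -13.1]
orientation: [-3.135, 0.203, -0.001]
force: [0.2, 0.3, 0.3]
width: 42.5
grasp_force: 0.0
```

Request:
{"api": "play_rows", "payload": {"motion": [[-1,0,0,0,0],[-1,0,0,0,0],[-1,0,0,0,0]], "grip_force": 60}}

```text
time_s: 25.8
position: [449.4, 178.7, -12.7]
orientation: [-3.135, 0.203, -0.002]
force: [-3.2, -0.9, 14.5]
width: 29.9
grasp_force: 58.2
```

Request:
{"api": "play_rows", "payload": {"motion": [[-1,0,0,-0.5,0],[-1,0,0,-1,0.7],[-1,0,0,-1,0],[-1,0,0,-1,0],[-1,0,0,-1,0],[-1,0,0,0,0]]}}

```text
time_s: 26.4
position: [450.3, 179.2, 79.2]
orientation: [-3.127, 0.279, -0.006]
force: [0.1, -0.9, -1.0]
width: 28.9
grasp_force: 59.2
```

```bash
python3 - <<'E'
from h import *
from plant import robot
st=robot.get_state();print(st['width'],st['position'],go(st,[*tray('red',2),75],TY))
E
```

```text
28.864596167983777 [450.25589369 179.19578584  79.21811336] yaw -10.2 tilt 0.26 twist(tool z) 0.5 deg, shift tool [ 80.3 335.    3.8] mm, J7 -2.45 t 26.4
```

```bash
python3 - <<'E'
from h import *
from plant import robot
st=robot.get_state();w=robot.snapshot('wrist');pickle.dump((st,w),open('wr2.pkl','wb'))
cv2.imwrite('pics/wr2.png',w['image'][:,:,::-1])
E
```

```text
(no output)
```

View pics/wr2.png

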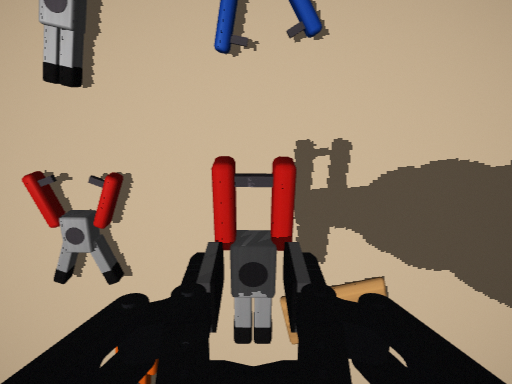

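The red clamp is held straight, but by its handle roots (pads at (215,265) and (295,265) overlap the red handles). I set it back down and regrip about 6 mm further back on the block.

Request:
{"api": "play_rows", "payload": {"motion": [[-1,0,0,1,0],[-1,0,0,1,0],[-1,0,0,1,0],[-1,0,0,1,0],[-1,0,0,0.4,0],[-1,0,0,0.1,0],[-1,0,0,0,0]]}}

```text
time_s: 27.15
position: [448.5, 178.6, -14.0]
orientation: [3.129, -0.279, -0.001]
force: [-0.1, 0.0, -1.0]
width: 28.8
grasp_force: 170.2
```

Request:
{"api": "play_rows", "payload": {"motion": [[-1,0,0,0.03,0],[-1,0,0,0,0]]}}

```text
time_s: 27.35
position: [449.0, 178.6, -14.1]
orientation: [-3.129, 0.279, -0.001]
force: [-0.4, -0.3, -1.1]
width: 29.3
grasp_force: 175.1
```

Request:
{"api": "play_rows", "payload": {"motion": [[0.3,0,0,0,0],[0.3,0,0,0,0],[0.3,0,0,0,0],[0.3,-0.3,0,0,0],[0.3,0,0,0,0]]}}

```text
time_s: 27.85
position: [442.0, 179.7, -14.5]
orientation: [3.129, -0.278, -0.001]
force: [0.1, -0.6, 0.3]
width: 56.0
grasp_force: 0.0
```

```bash
python3 - <<'E'
from h import *
from plant import robot
st=robot.get_state();print(st['position'],st['force'],st['width'])
w=robot.snapshot('wrist');pickle.dump((st,w),open('wr3.pkl','wb'))
K,M=cam(w,st);q=M@np.array([444.5,178.5,18,1]);n=(K@q[:3]/q[2])[:2]
b=hinge(w['image'],n,20);b=hinge(w['image'],b,14);hz=onz(w,b,18,st)[:2];print(n,b,hz)
hc,S,k=clamp(w['image'],'red',b,110);hw=[onz(w,p,11,st)[:2] for p in hc];print(hw)
a=np.radians(pose(st)[2]);u=np.array([np.cos(a),np.sin(a)]);print('hinge rel tcp',(hz-st['position'][:2])@u,(hz-st['position'][:2])@np.array([u[1],-u[0]]))
E
```

```text
[441.97428524 179.72123303 -14.49281905] [ 0.08573075 -0.55216556  0.2848083 ] 56.027316242316424
[254.14196398 264.14336191] [256.84782609 264.5       ] [444.10018414 177.31225979]
[array([471.90703749, 160.87244074]), array([475.63782389, 187.30992764])]
hinge rel tcp 2.5178920200135675 1.9956998710027094
```

Request:
{"api": "play_rows", "payload": {"motion": [[0.3,0,0.08,0,-0.5],[-1,0,0,0,0],[-1,0,0,0,0],[-1,0,0,0,0],[-1,0,0,0,0]], "grip_force": 60}}

```text
time_s: 28.4
position: [442.7, 178.2, -14.1]
orientation: [-3.133, 0.226, -0.0]
force: [-2.6, -0.9, 9.3]
width: 19.6
grasp_force: 58.5
```

Request:
{"api": "play_rows", "payload": {"motion": [[-1,0,0,-0.5,0],[-1,0,0,-1,0.6],[-1,0,0,-1,0],[-1,0,0,-1,0],[-1,0,0,-1,0],[-1,0,0,0,0]]}}

```text
time_s: 29.0
position: [443.9, 178.7, 78.2]
orientation: [-3.126, 0.291, -0.006]
force: [0.3, -0.3, -1.3]
width: 20.1
grasp_force: 59.4
```

```bash
python3 - <<'E'
from h import *
from plant import robot
st=robot.get_state();print(st['width'],st['position'],go(st,[*tray('red',-4.5),75],TY))
E
```

```text
20.092339363687557 [443.91733094 178.71114833  78.22361578] yaw -10.6 tilt 0.23 twist(tool z) 0.1 deg, shift tool [ 79.9 333.3   2.8] mm, J7 -2.46 t 29.0
```

Request:
{"api": "play_rows", "payload": {"motion": [[-1,0.23,0.98,0,0],[-1,0.23,0.98,0,0],[-1,0.23,0.98,0,0],[-1,0.23,0.98,0,0],[-1,0.23,0.98,0,0],[-1,0.23,0.98,0,0],[-1,0.23,0.98,0,0],[-1,0.23,0.98,0,0]]}}

```text
time_s: 29.8
position: [449.6, 16.3, 75.3]
orientation: [-3.128, 0.291, 0.001]
force: [0.2, 0.1, -1.0]
width: 19.6
grasp_force: 59.4
```

Request:
{"api": "play_rows", "payload": {"motion": [[-1,0.23,0.98,0,0],[-1,0.23,0.98,0,0],[-1,0.23,0.98,0,0],[-1,0.23,0.98,0,0],[-1,0.23,0.98,0,0],[-1,0.23,0.98,0,0],[-1,0.23,0.98,0,0],[-1,0.23,0.98,0,0]]}}

```text
time_s: 30.6
position: [456.9, -144.5, 75.2]
orientation: [-3.128, 0.291, 0.001]
force: [1.0, -0.5, -0.4]
width: 19.9
grasp_force: 59.4
```

Request:
{"api": "play_rows", "payload": {"motion": [[-1,0.23,0.98,0,0],[-1,0,0,0,0],[-1,0,0,0,0]]}}

```text
time_s: 30.9
position: [457.8, -163.8, 75.2]
orientation: [-3.128, 0.292, 0.001]
force: [-0.3, 0.2, -1.3]
width: 19.8
grasp_force: 59.4
```

```bash
python3 -c "
from h import *
tray_look('red','wrt',-5)
from plant import robot
print(go(robot.get_state(),[*tray('red',-4.5),-5],TY))"
```

```text
rim y [-49.7  47.9] far x 66.4 tcp -7.2 0.7
19.754629838135767 [ 457.82360542 -163.82495664   75.20703978] yaw -10.7 tilt 0.04 twist(tool z) 0.0 deg, shift tool [13.2 -0.6 80.2] mm, J7 -1.67 t 30.9
yaw -10.6 tilt 0.04 twist(tool z) 0.1 deg, shift tool [ 2.7 -0.1 80.3] mm, J7 -1.67 t 30.9
```

Request:
{"api": "play_rows", "payload": {"motion": [[-1,0.08,-0.06,1,0],[-1,0,0,1,0],[-1,0,0,1,0],[-1,0,0,0.5,0],[-1,0,0,0.3,0],[-1,0,0,0.15,0],[-1,0,0,0,0]]}}

```text
time_s: 31.65
position: [460.1, -162.8, -3.3]
orientation: [-3.128, 0.29, -0.0]
force: [0.5, 0.1, -1.0]
width: 20.2
grasp_force: 59.4
```

Request:
{"api": "play_rows", "payload": {"motion": [[-1,0,0,0.05,0],[-1,0,0,0,0]]}}

```text
time_s: 31.85
position: [460.3, -163.1, -4.0]
orientation: [3.128, -0.29, 0.001]
force: [0.8, 0.4, -1.5]
width: 19.8
grasp_force: 59.4
```

Request:
{"api": "play_rows", "payload": {"motion": [[-1,0,0,0.04,0],[-1,0,0,0,0]]}}

```text
time_s: 32.05
position: [460.1, -163.0, -5.1]
orientation: [3.128, -0.29, 0.001]
force: [-1.0, -0.4, -0.9]
width: 19.8
grasp_force: 59.4
```

Request:
{"api": "play_rows", "payload": {"motion": [[-1,0,0,0.04,0],[-1,0,0,0,0]]}}

```text
time_s: 32.25
position: [460.0, -163.0, -6.1]
orientation: [-3.128, 0.29, -0.0]
force: [0.6, 0.2, -0.2]
width: 19.8
grasp_force: 59.4
```

Request:
{"api": "play_rows", "payload": {"motion": [[-1,0,0,0.02,0],[-1,0,0,0,0]]}}

```text
time_s: 32.45
position: [460.0, -163.0, -6.1]
orientation: [3.128, -0.29, 0.0]
force: [-3.0, 0.9, 9.1]
width: 19.6
grasp_force: 60.6
```

Landed. I release, lift, and head for green.

Request:
{"api": "play_rows", "payload": {"motion": [[-0.1,0,0,0,0],[-0.1,0,0,0,0],[-0.1,0,0,0,0],[-0.1,0,0,-0.3,0],[-0.1,0,0,-1,0],[-0.1,0,0,-1,0],[-0.1,0,0,-1,0],[-0.1,0,0,-1,0]]}}

```text
time_s: 33.25
position: [459.9, -162.9, 80.7]
orientation: [-3.128, 0.29, -0.0]
force: [-0.0, -0.5, -0.3]
width: 38.6
grasp_force: 0.0
```

```bash
python3 - <<'E'
from h import *
from plant import robot
st=robot.get_state();print(st['width'],st['position'])
w=robot.snapshot('wrist');pickle.dump((st,w),open('wr4.pkl','wb'))
b=hinge(w['image'],(253,195),16);b=hinge(w['image'],b,14);print(b, onz(w,b,26,st))
print(go(st,[596,271,80],-22))
E
```

```text
38.55547405479239 [ 459.8961641  -162.86331873   80.73540627]
[253.17843866 201.58736059] [ 462.15056331 -163.56208826   26.        ]
yaw -10.6 tilt 0.01 twist(tool z) 11.4 deg, shift tool [ -36.3 -453.3    0.8] mm, J7 -1.67 t 33.2
```

Green with this wrist turn would put joint 7 within about 2° of its limit, so I use the half-turned grasp (twist of −168.6°).

Request:
{"api": "play_rows", "payload": {"motion": [[0.3,0,0,0,-1],[0.3,0,0,0,-1],[0.3,0,0,0,-1],[0.3,0,0,0,-1],[0.3,0,0,0,-1],[0.3,0,0,0,-1],[0.3,0,0,0,-1],[0.3,0,0,0,-1]]}}

```text
time_s: 34.1
position: [459.9, -163.0, 79.8]
orientation: [3.086, 0.588, 0.0]
force: [-0.2, -0.2, -1.0]
width: 55.7
grasp_force: 0.0
```

Request:
{"api": "play_rows", "payload": {"motion": [[0.3,0,0,0,-1],[0.3,0,0,0,-1],[0.3,0,0,0,-1],[0.3,0,0,0,-1],[0.3,0,0,0,-1],[0.3,0,0,0,-1],[0.3,0,0,0,-1],[0.3,0,0,0,-1]]}}

```text
time_s: 34.9
position: [459.9, -163.0, 79.8]
orientation: [2.804, 1.416, 0.0]
force: [0.5, -0.0, -0.5]
width: 55.1
grasp_force: 0.0
```

Request:
{"api": "play_rows", "payload": {"motion": [[0.3,0,0,0,-1],[0.3,0,0,0,-1],[0.3,0,0,0,-1],[0.3,0,0,0,-1],[0.3,0,0,0,-1],[0.3,0,0,0,-1],[0.3,0,0,0,-1],[0.3,0,0,0,-1]]}}

```text
time_s: 35.7
position: [459.9, -163.0, 79.8]
orientation: [2.306, 2.134, -0.0]
force: [0.3, -0.0, 0.6]
width: 55.4
grasp_force: 0.0
```

Request:
{"api": "play_rows", "payload": {"motion": [[0.3,0,0,0,-1],[0.3,0,0,0,-1],[0.3,0,0,0,-1],[0.3,0,0,0,-1],[0.3,0,0,0,-1],[0.3,0,0,0,-1],[0.3,0,0,0,-1],[0.3,0,0,0,-1]]}}

```text
time_s: 36.5
position: [459.9, -163.0, 79.8]
orientation: [1.628, 2.687, -0.0]
force: [-0.3, -0.3, 0.1]
width: 55.8
grasp_force: 0.0
```

Request:
{"api": "play_rows", "payload": {"motion": [[0.3,0,0,0,-1],[0.3,0,0,0,-1],[0.3,0,0,0,-1],[0.3,0,0,0,-1],[0.3,0,0,0,-1],[0.3,0,0,0,-1],[0.3,0,0,0,-1],[0.3,0,0,0,-1]]}}

```text
time_s: 37.3
position: [459.8, -163.1, 79.7]
orientation: [-0.825, -3.031, 0.0]
force: [0.2, -0.2, -0.2]
width: 55.6
grasp_force: 0.0
```

Request:
{"api": "play_rows", "payload": {"motion": [[0.3,0,0,0,-1],[0.3,0,0,0,-1],[0.3,0,0,0,0]]}}

```text
time_s: 37.6
position: [459.9, -163.1, 79.6]
orientation: [-0.614, -3.081, -0.0]
force: [-1.1, 0.5, -1.2]
width: 55.7
grasp_force: 0.0
```

```bash
python3 - <<'E'
from h import *
from plant import robot
st=robot.get_state();print(go(st,[596,271,80],158))
E
```

```text
yaw 157.5 tilt 0.00 twist(tool z) -0.5 deg, shift tool [ 3.640e+01  4.535e+02 -3.000e-01] mm, J7 0.96 t 37.6
```

Request:
{"api": "play_rows", "payload": {"motion": [[0.3,0.07,0.95,0,0],[0.3,0.07,0.95,0,0],[0.3,0.07,0.95,0,0],[0.3,0.07,0.95,0,0],[0.3,0.07,0.95,0,0],[0.3,0.07,0.95,0,0],[0.3,0.07,0.95,0,0],[0.3,0.07,0.95,0,0]]}}

```text
time_s: 38.4
position: [508.2, -17.7, 79.7]
orientation: [0.619, 3.08, -0.0]
force: [0.2, 0.5, -0.4]
width: 55.3
grasp_force: 0.0
```

Request:
{"api": "play_rows", "payload": {"motion": [[0.3,0.07,0.95,0,0],[0.3,0.07,0.95,0,0],[0.3,0.07,0.95,0,0],[0.3,0.07,0.95,0,0],[0.3,0.07,0.95,0,0],[0.3,0.07,0.95,0,0],[0.3,0.07,0.95,0,0],[0.3,0.07,0.95,0,0]]}}

```text
time_s: 39.2
position: [556.3, 127.0, 79.6]
orientation: [0.619, 3.08, -0.0]
force: [0.7, -0.4, 0.5]
width: 54.9
grasp_force: 0.0
```

Request:
{"api": "play_rows", "payload": {"motion": [[0.3,0.07,0.95,0,0],[0.3,0.07,0.95,0,0],[0.3,0.07,0.95,0,0],[0.3,0.07,0.95,0,0],[0.3,0.07,0.95,0,0],[0.3,0.07,0.95,0,0],[0.3,0.07,0.95,0,0],[0.3,0.07,0.95,0,0]]}}

```text
time_s: 40.0
position: [604.4, 271.6, 79.6]
orientation: [-0.619, -3.08, 0.0]
force: [-0.7, 0.2, 0.2]
width: 55.2
grasp_force: 0.0
```

Request:
{"api": "play_rows", "payload": {"motion": [[0.3,0,0,0,0],[0.3,0,0,0,0]]}}

```text
time_s: 40.2
position: [603.9, 271.0, 79.4]
orientation: [-0.617, -3.08, 0.001]
force: [-0.1, 0.1, 0.3]
width: 55.4
grasp_force: 0.0
```

```bash
python3 - <<'E'
from h import *
st,w,hz=near_look('green',(599,271),'wg',(127,76))
cv2.imwrite('pics/wg.png',w['image'][:,:,::-1])
yw=158;u=np.array([np.cos(np.radians(yw)),np.sin(np.radians(yw))])
print(st['position'],go(st,[*(hz+4*u),-14.5],yw))
E
```

```text
px [251. 193.] [237.1 205.6] hinge [603.9 258.2] tri (array([598.43611535, 263.11861962,  39.12004268]), np.float64(1.5998655029706486)) handles [[635.0, 276.2], [625.3, 250.8]]
yaw axis -168.7 perp 159.1
black 121 51.2 147.6
black 64 52.6 136.8
black 23 1.3 143.0
black 63 34.9 3.9
black 146 58.1 -64.3
[603.87329993 270.96805523  79.408049  ] yaw 157.4 tilt 0.03 twist(tool z) -0.6 deg, shift tool [ -0.8 -11.8  93.9] mm, J7 0.20 t 40.2
```

View pics/wg.png

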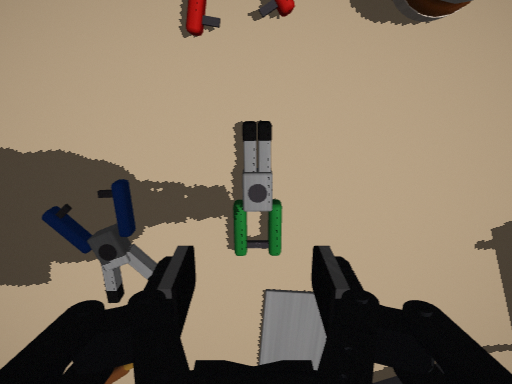

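Green: hinge at (258,193), tips (257,131), handles (240,228) and (275,228). The detector had locked on the shadow. The open blue clamp's nearest point is around (155,275), clear of the fingers.

```bash
python3 - <<'E'
from h import *
st,w=pickle.load(open('wg.pkl','rb'));s2,w2=pickle.load(open('w2.pkl','rb'))
b=hinge(w['image'],(258,193),10);a=hinge(w2['image'],(126,73),7);hz=onz(w,b,18,st)[:2];print(b,hz,tri([ray(w2,a,s2),ray(w,b,st)]))
t=onz(w,(257,131),14,st)[:2];m=np.array([630.1,263.5]);d=t-m;print('yaw',np.degrees(np.arctan2(d[1],d[0])))
yw=158.5;u=np.array([np.cos(np.radians(yw)),np.sin(np.radians(yw))])
print(go(st,[*(hz+4*u),-14.5],yw))
E
```

```text
[256.57142857 191.78571429] [599.49155216 275.53226378] (array([599.5243424 , 273.6244237 ,  12.30851816]), np.float64(2.0764586501450264))
yaw 157.73218795591703
yaw 157.4 tilt 0.03 twist(tool z) -1.1 deg, shift tool [ 9.7  2.7 93.9] mm, J7 0.20 t 40.2
```

Request:
{"api": "play_rows", "payload": {"motion": [[0.3,0.45,0.15,1,-0.2],[0.3,0,0,1,0],[0.3,0,0,1,0],[0.3,0,0,1,0],[0.3,0,0,0.5,0],[0.3,0,0,0.17,0],[0.3,0,0,0,0],[-1,0,0,0,0]]}}

```text
time_s: 41.05
position: [597.4, 277.5, -13.2]
orientation: [0.594, 3.084, 0.001]
force: [-0.2, 0.3, -0.2]
width: 41.7
grasp_force: 0.0
```

Request:
{"api": "play_rows", "payload": {"motion": [[-1,0,0,0,0],[-1,0,0,0,0],[-1,0,0,0,0]], "grip_force": 60}}

```text
time_s: 41.35
position: [597.6, 277.5, -12.8]
orientation: [0.594, 3.084, 0.001]
force: [-1.5, -0.8, 6.2]
width: 19.7
grasp_force: 59.0
```

Request:
{"api": "play_rows", "payload": {"motion": [[-1,0,0,-0.5,0],[-1,0,0,-1,-0.7],[-1,0,0,-1,-0.7],[-1,0,0,-1,-0.7],[-1,0,0,-1,-0.7],[-1,0,0,0,0]]}}

```text
time_s: 41.95
position: [598.3, 278.0, 79.6]
orientation: [0.288, 3.125, 0.003]
force: [0.2, 0.0, -0.9]
width: 19.8
grasp_force: 59.1
```

```bash
python3 - <<'E'
from h import *
from plant import robot
st=robot.get_state();print(st['width'],st['position'],go(st,[*tray('green',-5),77],TY))
E
```

```text
19.812049044205946 [598.27730818 278.03818444  79.61632378] yaw 169.5 tilt 0.24 twist(tool z) 0.2 deg, shift tool [ -83.7 -460.1    1.8] mm, J7 0.37 t 42.0
```

Request:
{"api": "play_rows", "payload": {"motion": [[-1,-0.17,-0.96,0,0],[-1,-0.17,-0.96,0,0],[-1,-0.17,-0.96,0,0],[-1,-0.17,-0.96,0,0],[-1,-0.17,-0.96,0,0],[-1,-0.17,-0.96,0,0],[-1,-0.17,-0.96,0,0],[-1,-0.17,-0.96,0,0]]}}

```text
time_s: 42.75
position: [595.2, 120.2, 76.1]
orientation: [-0.292, -3.128, 0.0]
force: [0.3, 0.6, -1.1]
width: 19.7
grasp_force: 59.0
```

Request:
{"api": "play_rows", "payload": {"motion": [[-1,-0.17,-0.96,0,0],[-1,-0.17,-0.96,0,0],[-1,-0.17,-0.96,0,0],[-1,-0.17,-0.96,0,0],[-1,-0.17,-0.96,0,0],[-1,-0.17,-0.96,0,0],[-1,-0.17,-0.96,0,0],[-1,-0.17,-0.96,0,0]]}}

```text
time_s: 43.55
position: [593.7, -35.7, 76.1]
orientation: [-0.292, -3.128, 0.0]
force: [0.9, 0.1, -0.9]
width: 19.8
grasp_force: 59.0
```

Request:
{"api": "play_rows", "payload": {"motion": [[-1,-0.17,-0.96,0,0],[-1,-0.17,-0.96,0,0],[-1,-0.17,-0.96,0,0],[-1,-0.17,-0.96,0,0],[-1,-0.17,-0.96,0,0],[-1,-0.17,-0.96,0,0],[-1,-0.17,-0.96,0,0],[-1,-0.17,-0.96,0,0]]}}

```text
time_s: 44.35
position: [592.1, -191.6, 76.0]
orientation: [-0.292, -3.128, 0.0]
force: [-0.3, -0.4, -1.2]
width: 20.0
grasp_force: 59.0
```

Request:
{"api": "play_rows", "payload": {"motion": [[-1,0,0,0,0],[-1,0,0,0,0]]}}

```text
time_s: 44.55
position: [592.2, -190.9, 76.0]
orientation: [-0.292, -3.128, -0.0]
force: [-0.3, 0.5, -0.4]
width: 19.8
grasp_force: 59.0
```

```bash
python3 - <<'E'
from h import *
from plant import robot
tray_look('green','wgt',-4)
st,w=pickle.load(open('wgt.pkl','rb'));print(go(robot.get_state(),[*tray('green',-5),-4],TY))
cv2.imwrite('pics/wgt.png',w['image'][:,:,::-1])
E
```

```text
rim y [-50.1  47.5] far x 54.6 tcp -7.6 1.8
19.809574152641428 [ 592.17550717 -190.88786134   75.98831076] yaw 169.3 tilt 0.02 twist(tool z) 0.0 deg, shift tool [-13.6   1.8  80. ] mm, J7 1.11 t 44.5
yaw 169.4 tilt 0.02 twist(tool z) 0.1 deg, shift tool [-2.6  1.1 80.1] mm, J7 1.11 t 44.6
```

View pics/wgt.png

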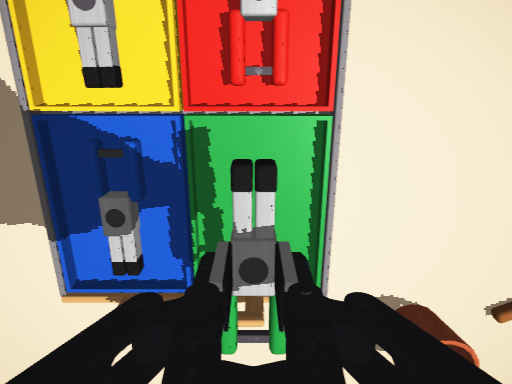

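Blue, yellow and red lie flat in their trays. The green clamp is over its tray (rims at columns 186 and 332, clamp at 254), so I shift about 3 mm and lower it.

Request:
{"api": "play_rows", "payload": {"motion": [[-1,-0.1,0.15,1,0],[-1,0,0,1,0],[-1,0,0,1,0],[-1,0,0,0.5,0],[-1,0,0,0.3,0],[-1,0,0,0.1,0],[-1,0,0,0,0]]}}

```text
time_s: 45.3
position: [595.2, -188.1, -1.8]
orientation: [0.29, 3.128, 0.0]
force: [-0.2, -0.5, -0.8]
width: 19.6
grasp_force: 59.0
```

Request:
{"api": "play_rows", "payload": {"motion": [[-1,0,0,0.05,0],[-1,0,0,0,0]]}}

```text
time_s: 45.5
position: [595.3, -188.4, -2.4]
orientation: [0.29, 3.127, -0.0]
force: [-0.3, 0.5, -1.0]
width: 19.8
grasp_force: 59.0
```

Request:
{"api": "play_rows", "payload": {"motion": [[-1,0,0,0.05,0],[-1,0,0,0,0]]}}

```text
time_s: 45.7
position: [595.0, -188.3, -3.7]
orientation: [0.29, 3.128, -0.0]
force: [0.5, -0.1, -1.4]
width: 19.6
grasp_force: 59.0
```

Request:
{"api": "play_rows", "payload": {"motion": [[-1,0,0,0.05,0],[-1,0,0,0,0]]}}

```text
time_s: 45.9
position: [595.1, -188.3, -4.8]
orientation: [0.29, 3.128, -0.0]
force: [-0.5, -0.3, 0.9]
width: 19.9
grasp_force: 59.2
```

Request:
{"api": "play_rows", "payload": {"motion": [[-1,0,0,0.03,0],[-1,0,0,0,0]]}}

```text
time_s: 46.1
position: [595.1, -188.3, -4.8]
orientation: [0.29, 3.128, -0.001]
force: [-4.5, -0.4, 11.8]
width: 19.8
grasp_force: 60.5
```

Landed. I release, back off high, and take a last look.

Request:
{"api": "play_rows", "payload": {"motion": [[-0.1,0,0,0,0],[-0.1,0,0,0,0],[-0.1,0,0,0,0],[-0.1,0,0,-0.3,0],[-0.1,0,0,-1,0],[-0.1,0,0,-1,0],[-0.1,0,0,-1,0],[-0.1,0,0,-1,0]]}}

```text
time_s: 46.9
position: [595.4, -188.3, 83.1]
orientation: [0.29, 3.127, -0.001]
force: [-0.6, -0.1, -0.1]
width: 38.3
grasp_force: 0.0
```

Request:
{"api": "play_rows", "payload": {"motion": [[-0.1,-0.5,0,-1,0],[-0.1,-0.5,0,-1,0],[-0.1,-0.5,0,-1,0],[-0.1,-0.5,0,-1,0],[-0.1,-0.5,0,-1,0],[-0.1,-0.5,0,-1,0],[-0.1,0,0,0,0],[-0.1,0,0,0,0]]}}

```text
time_s: 47.7
position: [654.0, -199.1, 201.7]
orientation: [0.29, 3.127, -0.0]
force: [-0.2, -0.9, -1.0]
width: 38.7
grasp_force: 0.0
```

```bash
python3 - <<'E'
from h import *
from plant import robot
st=robot.get_state();w=robot.snapshot('wrist');print(st['position'],st['time_s'])
cv2.imwrite('pics/end.png',w['image'][:,:,::-1])
E
```

```text
[ 654.03296019 -199.12577398  201.74344254] 47.7
```

View pics/end.png

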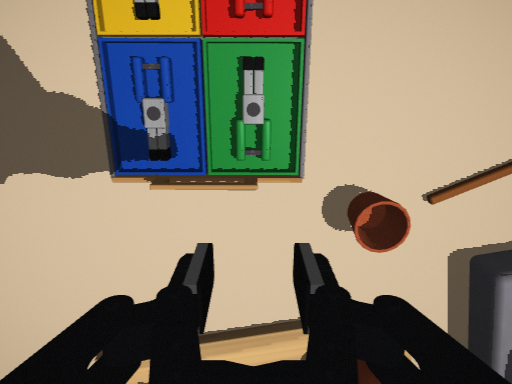

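The final view shows green (253,108) and blue (155,110) lying flat in their trays, and the gripper is clear. Yellow and red were seen flat in theirs in the previous view.

```bash
python3 -c "
from plant import robot
print(robot.job_done())"
```

```text
the job is handed in; nothing more can be done
None
```

I laid all four shut clamps flat in the trays of their own colour, left the two open clamps where they were, and handed the job in at about 48 s.

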